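Load the slide holder under the spring clip of the microscope stage

TASK

Load the slide holder that lies on the microscope stage, pushing it along its guides with the fingertips only: press the spring clip's thumb plate down with one fingertip and, while you hold it down, push the holder in beneath the raised nose with the other until it is fully home against the two stop pins. Only then let the clip close on it, and take the hand clear. Do not lift or tip the holder off the stage, and leave the other things on the bench where they are.

Things in the scene. Friction and masses are not known exactly. Their poses are not given: they have to be found in the camera images.
- stage: heavy fixed microscope stage plate, 146 mm (x) by 222 mm (y); its dark metal deck is 20 mm above the bench, from y = -112 to +53 mm. Origin on the bench below the place of the holder's centre when home. +y is the way the holder is pushed in, z up; turned up to 25 degrees. Two rails along y (inner faces x = +-41.7 mm, 5 mm high, y = -89 to +9 mm) guide the holder with 1.7 mm play each side.
- home (a point): point fixed to the stage, 4 mm above the deck, where the holder's centre is when fully home; axes of the stage
- stops (a point): point on the deck midway between the two stop pins (6 mm thick, 8 mm high, at x = +-29 mm), on the line y = +18.5 mm of the stage where they meet the holder's leading edge; axes of the stage
- holder_center (a point): centre of the loose slide holder, a flat aluminium frame with a glass slide let in: 80 mm (x, across the stage), 37 mm (y, the way it is pushed), 8 mm thick, about 60 g. It lies flat on the deck between the rails, bare margin towards the clip. Leading edge 18.5 mm ahead (+y), trailing edge, the face to push, 18.5 mm behind (-y). With the clip shut it stops at the nose, centre at about stage y = -9.5 mm.
- clip (a joint): angle of the spring clip, rad: 0 shut, nose on the deck; 0.385 nose resting on the holder; 0.6 pressed fully down (firm stop), nose 12 mm above the deck. The nose clears the 8 mm holder above about 0.4; keep it over 0.45 while pushing. Spring moment 0.05 N m at 0, 0.17 N m at 0.6: holding it fully down takes about 11 N at 15 mm from the pivot, 5 N at 35 mm.
- clip_pivot (a point): pivot pin of the clip, along x, at stage y = +31.5 mm, 9 mm above the deck, between the stop pins; the ears of its bracket reach 4 mm to either side along y and stand 12.5 mm above the deck; axes of the stage
- clip_plate (a point): centre of the top of the clip's thumb plate (steel, flat, 26 mm wide in x, 40 mm long), the part to press; moves with the clip. At rest it slopes up away from the pivot at 0.6 rad, 7 to 30 mm above the deck, this point 19 mm above it. Fully pressed it is level, its top 3.5 mm above the deck, stage y = +37.5 to +77.5 mm (this point +57.5). A fingertip may slide along it while pressing.
- clip_nose (a point): centre of the clip's rolled nose, a steel roll 5 mm thick, 14 mm wide in x; at rest 2.5 mm above the deck at stage y = +11.5 mm, its front at y = +9 mm. It is blunt: the holder cannot be forced under it unless the plate is pressed.
- spare_holder: an empty slide holder of the same kind, lying loose on the bench beside the stage (80 x 37 x 8 mm); not part of the job, leave it
- cassette_a: tissue cassette with a wax block, 41 x 28.5 x 11 mm, on the bench near the stage; leave it
- cassette_b: another such cassette, on the bench near the stage; leave it
- stain_jar: small round jar, 40 mm across, 55 mm tall, upright on the bench near the stage; leave it
- forceps: steel forceps 125 mm long lying on the bench; leave them
- slide_tray: open plastic tray 100 x 85 x 28 mm on the bench; leave it
- pen: marking pen 133 mm long lying on the bench; leave it
There are look-alikes about, which are no part of the job. What is shaped like the part that bears holder_center but brown or yellow is not meant.

How it is judged (in metres and radians):
On the way, in this order (a step that is already met when the one before it is completed fails the run):
1. the clip is held open with the holder still outside it (value of joint clip above 0.45 rad and y of holder_center in the frame of stage below -0.006 m), for 0.1 s.
2. the holder is pushed home while the clip is still held open (value of joint clip above 0.42 rad and y of holder_center in the frame of stage between -0.003 and 0.003 m and x of holder_center in the frame of stage between -0.004 and 0.004 m and angle between the y axis of holder_center and the y axis of stage, either way round below 0.08 rad), for 0.1 s.
At the end, for the whole second after the job is handed in: the holder lies flat on the deck, its centre within 3 mm of home along the stage and 4 mm across, square to it within 0.08 rad, and the clip has closed on it (clip angle 0.33 to 0.43 rad) (y of holder_center in the frame of stage between -0.003 and 0.003 m and x of holder_center in the frame of stage between -0.004 and 0.004 m and angle between the y axis of holder_center and the y axis of stage, either way round below 0.08 rad and value of joint clip between 0.33 and 0.43 rad and height (world z) of holder_center below 0.0265 m and angle between holder_center's own z axis and vertical below 0.06 rad and velocity of joint clip below 0.05 rad/s); the robot touches nothing.
It fails at once if the holder is lifted off the stage or tipped (height (world z) of holder_center above 0.031 m or angle between holder_center's own z axis and vertical above 0.2 rad).
It fails at once if the clip is let down on the holder before it is home (value of joint clip between 0.3 and 0.4 rad and y of holder_center in the frame of stage between -0.0075 and -0.0035 m).
It fails at once if another thing on the bench is moved more than 20 mm from its place (distance of any of spare_holder, cassette_a, cassette_b, stain_jar, forceps, slide_tray, pen from where it was at the start of the episode above 0.02 m).
It also fails if it takes over 67 s, if anything falls off the work surface, if the arm or the gripper's body presses on something with over 40 N, if the wrist force passes 120 N, or if a joint passes its speed limit or range.

ROBOT

A 6-joint arm with a two-finger parallel gripper is mounted at the origin on the work surface. World frame = base frame: x ahead of the robot, y to its left, z up, the work surface at z = 0. Lengths are in mm, angles in degrees, forces in N, time in s.
With the tool pointing down it reaches from about 350 to 850 mm from the base axis. Payload 8.1 kg.
Tool frame: the origin (TCP) lies at the very end of the fingers, on their centre line; the grasp point (between the pads) lies r.tcp_to_grasp behind it (r.tcp_to_grasp is the distance from the TCP to the grasp point, in mm); z points along the fingers, y is the line along which they close (so a half turn about z gives the same grasp; the last joint's range is limited). The gripper opens to 85 mm and grips with 20 to 120 N. Pads are 22 mm wide; open, the fingers measure 114 mm over their backs; the gripper's body (76 mm by 85 mm) begins 54 mm behind the grasp point. The pads swing forward as they close: fully open they stand 13 mm farther back than shut.
Start: joints at [62.773, 7.471, 85.268, -0, 87.261, -4.893], TCP at [227.981, 555.004, 231.292] pointing down, gripper open.
Joint ranges: [-169.43, 169.43], [-51.17, 129.36], [1.28, 143.12], [-76.62, 256.62], [0, 156.53], [-152.29, 152.29]. Speed limits (degrees/s): [136.94, 136.94, 159.86, 180, 180, 180].

INTERFACE

Orientations are given as [roll, pitch, yaw] about the fixed x, y, z axes, in that order (R = Rz(yaw) Ry(pitch) Rx(roll)).
In Python, from bench import r gives the robot as it stands.
- The arm moves only by the shell command python3 -m handwheel 'ROWS' [OPENING] [FORCE]. ROWS is JSON, a list of rows, each a list of 4 numbers: the shift along the tool's x, y, z in m, then the turn about the tool's z in degrees. A call has 1 to 10 rows; each row shifts and turns the commanded pose from where the row before left it, along the tool's axes as they then stand; what a row does not reach is not made up. A row lasts 1/10 s, in which the tool goes at most 50 mm and 8.59 degrees, less where a joint would pass 70% of its speed; a pose out of reach is approached as far as the arm can. A call is refused whole if a number of a shift passes 0.05 or a number of a turn 8.59, either way. A call with a gripper value outside its range is refused whole. OPENING is the finger opening in m, from 0 to 0.0854, set as the call begins (- or left out, the last holds). The fingers move at their own pace and stop on an object; FORCE is the grip in N (left out, the last holds). Time passes only in rows, so rows that do not move let the fingers close. It gives the time, the measured TCP pose, the force, the opening and the grip force at its end, in the units of the state.
- r.sense(): the state, without advancing time (a new reading comes with each control period).
- r.snapshot(name): name is "scene" or "top" or "wrist"; returns the picture (384x512x3 uint8, red, green, blue); there is no depth.
- r.camera_params(name): a dict with "fx", "fy", "cx", "cy" (pixels), "R" (3x3) and "t" (3): a world point X has camera coordinates R X + t; the wrist camera has in their place "mount" (4x4, takes a point from camera to tool coordinates, whose origin is the TCP and whose axes are the flange's). Camera axes: x right, y down, z forward; pixel columns grow to the right and rows downward; lengths in mm; the calibration is good to about 2 mm. The wrist camera is an equidistant fisheye: a pixel r from the principal point sees the ray r / f radians off the axis. A picture is of the moment at which its call begins: read the wrist's pose just before it. camera_params takes no time and is no camera call.
- r.hand_in(): hands the job in; it is judged then, once.
The state is a dict: "time": time; "joint_pos": joint angles; "qd": joint speeds; "joint_efforts": joint torques, N m; "tool_pos": TCP position; "tcp_rot": TCP orientation; "ft_force": force on the tool from outside, world axes, zero at the start; "wrist_torque": the same for the moment, N m; "finger_gap": finger opening in mm; "grip_force": force on a finger pad.
Only numpy, scipy, OpenCV 4.12 (cv2) and the standard library are available. Lean on these libraries where they do the work, as an engineer would, in place of code of your own. Each camera call takes 0.05 s, during which the arm holds its last target. There are 200 camera calls.

## Working session

There is one attempt and no reset: what is moved stays moved. The work goes in short steps, Python scripts to look and compute and a shell command to move; the robot and the scene stay as the last step left them, time stands still between calls to the robot, and variables do not carry over. Pictures are saved under pics/ and viewed, at most 10 in all, crops included, and the job is handed in when it is done.

```bash
ls; mkdir -p pics
python3 - <<'E'
from bench import r
import cv2
s=r.sense();print(s, r.tcp_to_grasp)
for n in ("top","scene"):
    cv2.imwrite(f"pics/{n}0.png",cv2.cvtColor(r.snapshot(n),cv2.COLOR_RGB2BGR)); print(n,r.camera_params(n))
print(r.camera_params("wrist"))
E
```

```text
pics
{'time': 0.0, 'joint_pos': array([ 6.27732046e+01,  7.51521298e+00,  8.53314293e+01,  7.89648389e-04,
        8.72609058e+01, -4.89123617e+00]), 'qd': array([-0.0140425 ,  0.02163296, -0.07572495, -0.07590523, -0.10758961,
       -0.01772215]), 'joint_efforts': array([-1.58286326e-03, -5.69399607e+01, -5.00541544e+01, -5.22487899e-04,
        1.51164655e-02,  7.28510508e-05]), 'tool_pos': array([227.717366  , 554.50099716, 230.22273047]), 'tcp_rot': array([-1.79892911e+02, -9.95583952e-03,  1.57664393e+02]), 'ft_force': array([-0.3153455 , -0.67907222,  0.05728726]), 'wrist_torque': array([ 0.0073745, -0.0092608,  0.0354461]), 'grip_force': 0.0, 'finger_gap': 85.2402750634991} 18.700000000000003
top {'fx': 374.5748696666723, 'fy': 374.5748696666723, 'cx': 246.13587557604419, 'cy': 187.10772390289364, 'R': array([[ 0.01992663, -0.99977134,  0.00775894],
       [-0.98898639, -0.02084886, -0.14653069],
       [ 0.14665895, -0.00475362, -0.9891757 ]]), 't': array([ -2.23268149, 572.71280359, 909.54214413])}
scene {'fx': 496.5889676598144, 'fy': 496.5889676598144, 'cx': 243.27766777096963, 'cy': 194.09435337854336, 'R': array([[ 0.05714094,  0.99816092,  0.0202409 ],
       [ 0.72614363, -0.02763812, -0.6869873 ],
       [-0.68516446,  0.0539529 , -0.72638747]]), 't': array([ -41.28040854, -360.27628065, 2076.41152536])}
{'fx': 297.3186396354542, 'fy': 297.3186396354542, 'cx': 255.30341292577776, 'cy': 191.9818452718117, 'mount': array([[-4.19345310e-05, -9.59835698e-01, -2.80562706e-01,
         7.07663407e+01],
       [ 9.99999110e-01, -4.14366657e-04,  1.26812797e-03,
        -5.23048936e-01],
       [-1.33345033e-03, -2.80562403e-01,  9.59834861e-01,
        -1.42535552e+02],
       [ 0.00000000e+00,  0.00000000e+00,  0.00000000e+00,
         1.00000000e+00]])}
```

View pics/top0.png

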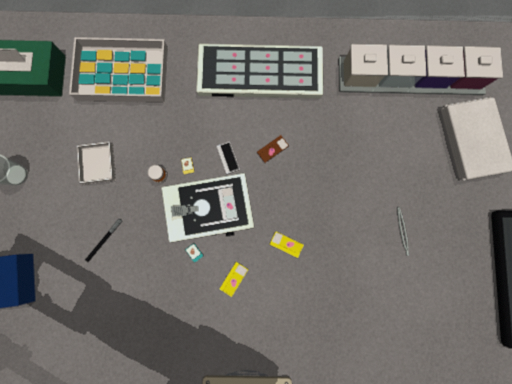

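View pics/scene0.png

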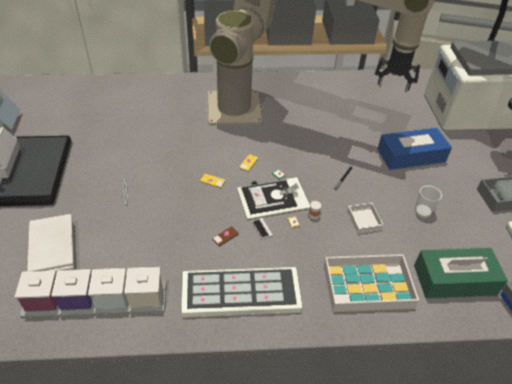

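The stage sits at about (208,207) in the top view, with the holder at (229,205) on its deck and the clip at (185,210). Candidates of the holder's shape are (229,205) on the deck, (228,157) the white/black spare on the bench, (272,149) brown, and (287,244) and (234,279) yellow. Only (229,205) lies between the rails. I'll confirm this in a crop.

```bash
cat > h.py <<'E'
import numpy as np, cv2
from bench import r
def ray(name,u,v,z):
    c=r.camera_params(name); d=np.array([(u-c['cx'])/c['fx'],(v-c['cy'])/c['fy'],1.])
    R=c['R'];o=-R.T@c['t'];d=R.T@d; return o+d*(z-o[2])/d[2]
E
python3 - <<'E'
from h import *
im=cv2.imread("pics/top0.png")[135:265,140:300]
cv2.imwrite("pics/crop0.png",cv2.resize(im,None,fx=4.6,fy=4.6,interpolation=cv2.INTER_CUBIC))
for u,v in [(208,207),(229,205),(185,210)]: print(ray("top",u,v,20).round(0))
E
```

```text
[522. 107.  20.]
[528.  53.  20.]
[513. 166.  20.]
```

View pics/crop0.png

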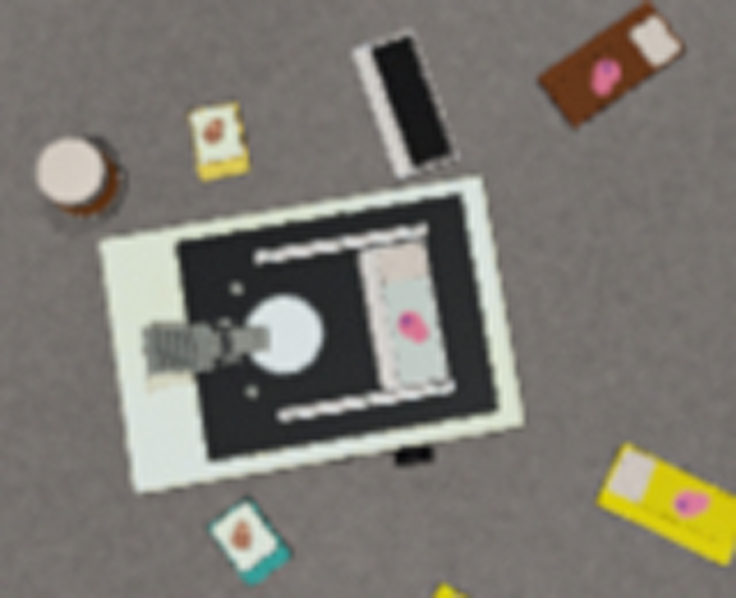

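The crop confirms it. The white-framed holder with the pink specimen, at crop (405,315), lies between the rails with its bare margin towards the clip (left). The white light disc at crop (285,333) is near home. Brown and yellow holders are off the stage. Next I move over the stage and look with the wrist camera.

Run:
```python
from h import *
P=lambda a,b: ray("top",140+a/4.6,135+b/4.6,20)
h=P(285,334);a=P(479.5,302.5);b=P(194,350);print(h,a,b,np.linalg.norm(a-b),np.degrees(np.arctan2(-(b-a)[0],(b-a)[1])))
s=r.sense(); y=np.radians(s['tcp_rot'][2]); tx=np.array([np.cos(y),np.sin(y)]); ty=np.array([np.sin(y),-np.cos(y)])
d=h[:2]-s['tool_pos'][:2]; print(d, d@tx,d@ty)
```

```text
[520.12237607 122.18602564  20.        ] [540.13108923  13.59488986  20.        ] [510.10326684 172.69525138  20.        ] 161.90921887013675 10.688002507430596
[ 292.40745749 -432.38524908] -434.7613281575624 -288.8627915676815
```

```bash
python3 -m handwheel '[[-0.0395,-0.0262,0,0],[-0.0395,-0.0262,0,0],[-0.0395,-0.0262,0,0],[-0.0395,-0.0262,0,0],[-0.0395,-0.0262,0,0],[-0.0395,-0.0262,0,0],[-0.0395,-0.0262,0,0],[-0.0395,-0.0262,0,0],[-0.0395,-0.0262,0,0],[-0.0395,-0.0262,0,0]]' 0
python3 -m handwheel '[[-0.0395,-0.0262,0,0],[0,0,0,-8.5],[0,0,0,-8.5],[0,0,0,-8.5],[0,0,0,-8],[0,0,0,0],[0,0,0,0],[0,0,0,0]]'
python3 - <<'E'
from h import *
s=r.sense();print(s['tool_pos'],s['tcp_rot'],s['joint_pos'],s['finger_gap'])
im=r.snapshot("wrist");np.savez("w1.npz",im=im,p=s['tool_pos'],o=s['tcp_rot'])
cv2.imwrite("pics/w1.png",cv2.resize(cv2.cvtColor(im,cv2.COLOR_RGB2BGR),(768,576),interpolation=cv2.INTER_CUBIC))
E
```

```text
time: 1.1
tool_pos: [494.3, 160.7, 231.0]
tcp_rot: [-180.0, -0.0, 157.7]
ft_force: [1.1, 0.8, 0.3]
finger_gap: -0.4
grip_force: 0.0
time: 1.9
tool_pos: [520.3, 123.4, 231.1]
tcp_rot: [-180.0, -0.0, -169.0]
ft_force: [-0.0, 0.1, 0.1]
finger_gap: -0.2
grip_force: 0.0
[520.26719877 123.35122184 231.14205825] [-1.79999206e+02 -1.45234209e-02 -1.69017471e+02] [ 7.84432218e+00 -2.64417770e+00  9.56845041e+01 -1.58977439e-03
  8.69741318e+01 -9.31381233e+01] -0.16000322392919897
```

View pics/w1.png

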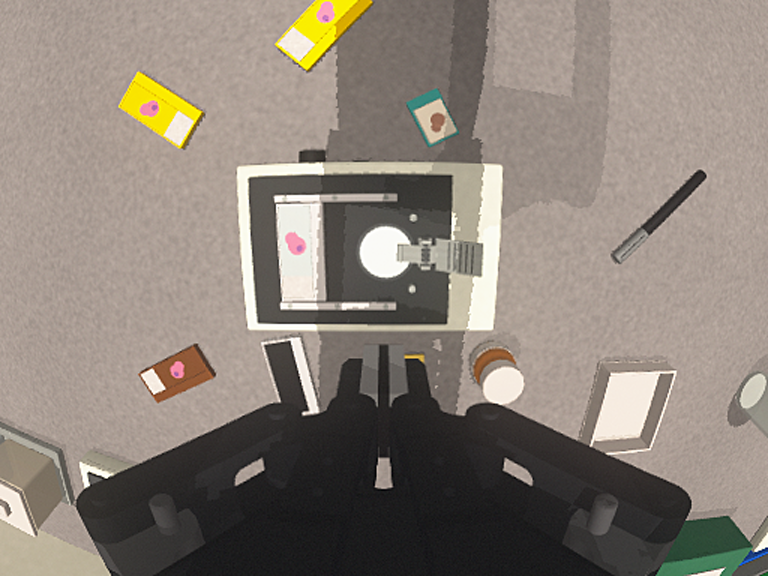

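The wrist view (768x576) shows the stage with the pin tops at (413,217) and (412,289). The rails run from (275,199) to (397,198) and from (281,306) to (396,306). The holder spans x 277 to 323, the nose is at (400,253) and the thumb plate runs from (450,257) to (482,257).

```bash
cat >> h.py <<'E'
from scipy.spatial.transform import Rotation as Ro
from scipy.optimize import least_squares
def wray(u,v,z,p,o):
    c=r.camera_params("wrist");a=np.array([u-c['cx'],v-c['cy']]);rr=np.hypot(*a);t=rr/c['fx']
    d=np.append(a/rr*np.sin(t),np.cos(t));M=c['mount'];T=Ro.from_euler('xyz',o,degrees=True).as_matrix()
    q=T@M[:3,3]+p;d=T@M[:3,:3]@d;return q+d*(z-q[2])/d[2]
def fit(W,S):
    f=lambda k:(np.array(W)[:,:2]-(k[:2]+np.array(S)@np.array([[np.cos(k[2]),np.sin(k[2])],[-np.sin(k[2]),np.cos(k[2])]]))).ravel()
    s=least_squares(f,[520,122,.17]);return s.x,s.fun.reshape(-1,2)
def tostage(k,P): c,s=np.cos(k[2]),np.sin(k[2]); return np.array([[c,s],[-s,c]])@(np.array(P)[:2]-k[:2])
E
python3 - <<'E'
from h import *
d=np.load("w1.npz");g=lambda u,v,z:wray(u/1.5,v/1.5,z,d['p'],d['o'])
W=[g(413,217,28),g(412,289,28),g(397,198,25),g(396,306,25),g(275,199,25),g(281,306,25)]
S=[(-29,21.5),(29,21.5),(-43.5,9),(43.5,9),(-43.5,-89),(43.5,-89)]
k,e=fit(W,S);print(k,np.degrees(k[2]));print(e.round(1))
for n,q in dict(lead=g(323.5,250,28),trail=g(278,250,28),nose=g(400,253,24),plateend=g(482,257,50),pivot=g(427,254,31),dl=g(249,250,20),dr=g(452,250,20),pl=g(241,250,20),pr=g(500,250,20),disc=g(386,251,20)).items(): print(n,tostage(k,q).round(1))
E
```

```text
[5.21828522e+02 1.25698095e+02 1.92319527e-01] 11.019097236274122
[[-0.4 -0.5]
 [ 0.1 -0.4]
 [-0.5 -0.5]
 [ 1.1 -0.4]
 [-1.4  0.6]
 [ 1.   1.2]]
lead [ -3.3 -49.6]
trail [ -3.8 -86.8]
nose [ 0.1 11.3]
plateend [-2.6 72.4]
pivot [-0.6 32.3]
dl [  -2.6 -113.9]
dr [-1.7 53.9]
pl [  -2.7 -121. ]
pr [-2.2 94.4]
disc [-0.7  0.1]
```

```bash
python3 -m handwheel '[[-0.002,-0.036,0,0],[0,-0.036,0,0],[0,-0.036,0,0],[0,0,0.04,0],[0,0,0.04,0],[0,0,0.04,0],[0,0,0.04,0],[0,0,0.035,0],[0,0,0,0],[0,0,0,0]]'
python3 - <<'E'
from h import *
s=r.sense();k=[521.83,125.70,.1923];print(s['tool_pos'],tostage(k,s['tool_pos']),s['ft_force'])
im=r.snapshot("wrist");np.savez("w2.npz",im=im,p=s['tool_pos'],o=s['tcp_rot'])
cv2.imwrite("pics/w2.png",cv2.resize(cv2.cvtColor(im,cv2.COLOR_RGB2BGR),(768,576),interpolation=cv2.INTER_CUBIC))
E
```

```text
time: 2.95
tool_pos: [542.9, 17.8, 36.5]
tcp_rot: [180.0, -0.1, -168.9]
ft_force: [-0.0, -1.0, 1.6]
finger_gap: -0.0
grip_force: 0.0
[542.90799186  17.82063867  36.50165703] [ 7.18865231e-02 -1.09919212e+02] [-0.00264133 -1.03850866  1.56341733]
```

View pics/w2.png

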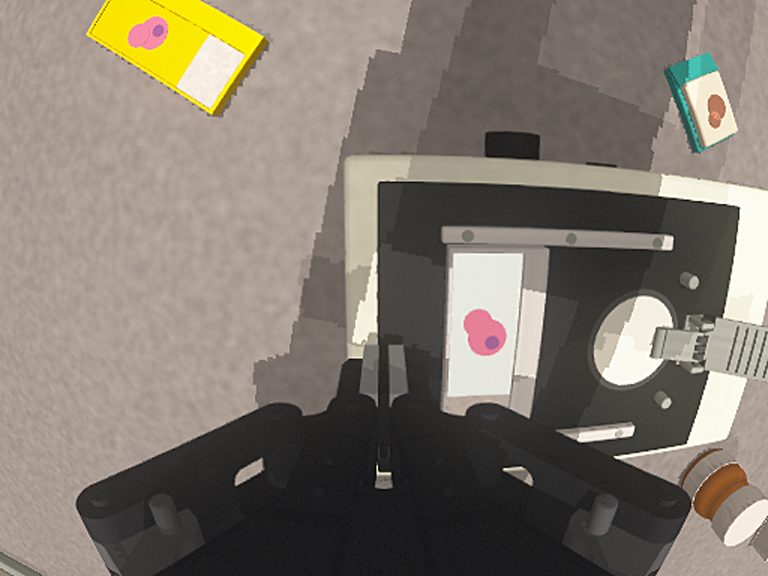

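The fingertips sit at (384,345), clear of the holder's trailing edge at x=443. Next I lower the hand to 4 mm above the deck and push the holder up near the nose.

```bash
python3 -m handwheel '[[0,0,0.0125,0],[0,0,0,0],[0,0,0,0]]'
python3 -m handwheel '[[0,0.007,0,0],[0,0.007,0,0],[0,0.007,0,0],[0,0.007,0,0],[0,0.007,0,0],[0,0.007,0,0],[0,0.007,0,0],[0,0.006,0,0],[0,0.004,0,0],[0,0.002,0,0]]'
python3 -m handwheel '[[0,0,0,0],[0,0,0,0],[0,0,0,0]]'
python3 - <<'E'
from h import *
s=r.sense();k=[521.83,125.70,.1923];print(s['tool_pos'],tostage(k,s['tool_pos']),s['ft_force'])
im=r.snapshot("wrist");np.savez("w3.npz",im=im,p=s['tool_pos'],o=s['tcp_rot'])
cv2.imwrite("pics/w3.png",cv2.resize(cv2.cvtColor(im,cv2.COLOR_RGB2BGR),(768,576),interpolation=cv2.INTER_CUBIC))
E
```

```text
time: 3.3
tool_pos: [543.6, 17.8, 24.4]
tcp_rot: [-180.0, 0.0, -168.8]
ft_force: [-0.1, 0.4, 0.0]
finger_gap: 0.3
grip_force: 0.0
time: 4.3
tool_pos: [531.3, 78.0, 23.8]
tcp_rot: [-180.0, -0.0, -168.8]
ft_force: [0.1, -1.0, -0.2]
finger_gap: 0.2
grip_force: 0.3
time: 4.6
tool_pos: [531.4, 77.4, 23.7]
tcp_rot: [180.0, -0.0, -168.9]
ft_force: [0.5, -0.5, -0.4]
finger_gap: -0.1
grip_force: 0.0
[531.35074634  77.41316666  23.67615643] [  0.11681804 -49.21635133] [ 0.45539029 -0.49374904 -0.39134797]
```

View pics/w3.png

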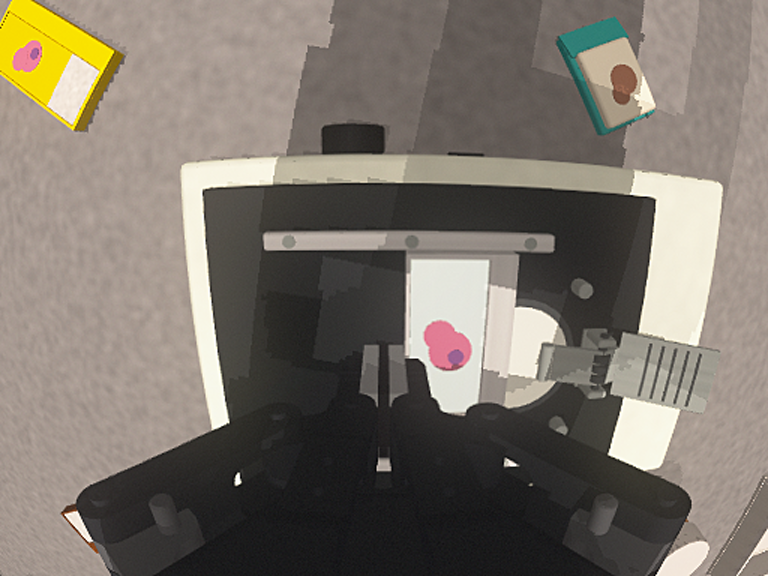

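The holder has moved and is in contact. Its trailing edge is at x=407, its leading edge at x=518 and the nose front at (539,362).

Run:
```python
from h import *
d=np.load("w3.npz");k=[521.83,125.70,.1923];g=lambda u,v,z:tostage(k,wray(u/1.5,v/1.5,z,d['p'],d['o'])).round(1)
print(g(518,270,28),g(516,400,28),g(407,270,28),g(407,340,28),g(539,362,24),g(583,288,28),g(264,240,25),g(554,242,25),"tip",g(363,346,24),g(405,346,24))
```

```text
[-36.8  -5.3] [12.5 -0.6] [-36.5 -42.1] [-12.3 -41.7] [-1.   7.8] [-30.6  19.5] [-46.  -88.9] [-45.9   7.9] tip [ -8.3 -56.7] [ -8.3 -42.1]
```

```bash
python3 -m handwheel '[[0,0.003,0,0],[0,0.003,0,0],[0,0.003,0,0],[0,0.001,0,0],[0,0,0,0],[0,0,0,0],[0,-0.002,0,0],[0,0,-0.01,0],[0,0,-0.02,0],[0,0,-0.03,0]]'
python3 -m handwheel '[[0,0.02,0,0],[0,0.02,0,0],[0,0.0075,0,0],[0,0,0,0],[0,0,0,0],[0,0,0,0],[0,0,0,0]]' 0.080
python3 - <<'E'
from h import *
s=r.sense();k=[521.83,125.70,.1923];print(s['tool_pos'],tostage(k,s['tool_pos']),s['ft_force'],s['finger_gap'])
im=r.snapshot("wrist");np.savez("w4.npz",im=im,p=s['tool_pos'],o=s['tcp_rot'])
cv2.imwrite("pics/w4.png",cv2.resize(cv2.cvtColor(im,cv2.COLOR_RGB2BGR),(768,576),interpolation=cv2.INTER_CUBIC))
E
```

```text
time: 5.65
tool_pos: [528.4, 85.2, 83.3]
tcp_rot: [180.0, -0.2, -168.8]
ft_force: [-0.6, 0.5, 0.3]
finger_gap: 0.2
grip_force: 0.0
time: 6.35
tool_pos: [520.7, 131.4, 83.6]
tcp_rot: [-180.0, -0.0, -168.9]
ft_force: [0.5, -0.2, 0.0]
finger_gap: 79.6
grip_force: 0.0
[520.73793368 131.36143464  83.63353384] [0.01005987 5.76579135] [ 0.5394162  -0.20371218  0.00141499] 79.63886562596714
```

View pics/w4.png

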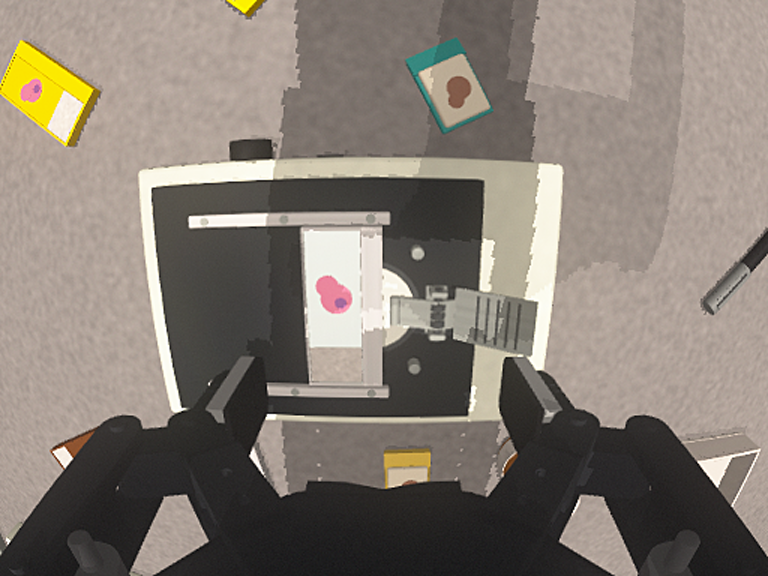

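The hand is open. The holder's trailing edge is at x=302 and its leading edge at x=382. The nose front is at (390,312), the upper rail end at 389, and the fingertips at (250,358) and (515,358).

Run:
```python
from h import *
d=np.load("w4.npz");k=[521.83,125.70,.1923];g=lambda u,v,z:tostage(k,wray(u/1.5,v/1.5,z,d['p'],d['o'])).round(1)
print("lead",g(382,270,28),"trail",g(302,270,28),g(310,383,28),"railend",g(389,217,25),g(389,393,25),"nose",g(390,312,24),"pins",g(417,252,28),g(414,366,28))
for z in (84,94): print(z,"tips L",g(240,357,z),g(265,357,z),"R",g(502,357,z),g(527,357,z))
```

```text
lead [-21.6   4.8] trail [-21.7 -32.2] [ 37.2 -31.6] railend [-45.7   7.9] [44.2  8.5] nose [0.1 8.7] pins [-30.1  20.7] [27.1 20.7]
84 tips L [ -3.2 -46.8] [ -3.5 -37.2] R [-3.6 48.1] [-3.3 57.7]
94 tips L [ -7.9 -43.2] [ -8.3 -34.2] R [-8.4 45.1] [-8.1 54. ]
```

```bash
python3 -m handwheel '[[0,0,0.02,0],[0,0,0.02,0],[0,0,0.01,0],[0,0,0.003,0],[0,0,0,0],[0,0,0,0]]'; python3 -m handwheel '[[0,0,0.003,0],[0,0,0.003,0],[0,0,0.003,0],[0,0,0.002,0],[0,0,0,0],[0,0,0,0]]'
```

```text
time: 7.0
tool_pos: [521.5, 132.1, 31.7]
tcp_rot: [-180.0, 0.1, -168.8]
ft_force: [-0.5, -0.8, 0.0]
finger_gap: 79.5
grip_force: 0.0
time: 7.6
tool_pos: [521.2, 132.3, 20.2]
tcp_rot: [180.0, 0.1, -168.8]
ft_force: [1.3, 1.9, 4.4]
finger_gap: 80.0
grip_force: 1.8
```

```bash
python3 -m handwheel '[[0,0,0.002,0],[0,0,0.002,0],[0,0,0,0],[0,0,0,0]]'; python3 -m handwheel '[[0,0,0.001,0],[0,0,0,0],[0,0,0,0]]';python3 -m handwheel '[[0,0,0.001,0],[0,0,0,0],[0,0,0,0]]'
```

```text
time: 8.0
tool_pos: [521.2, 132.3, 16.3]
tcp_rot: [180.0, 0.1, -168.8]
ft_force: [0.9, 1.7, 4.9]
finger_gap: 79.8
grip_force: 2.7
time: 8.3
tool_pos: [521.2, 132.3, 15.4]
tcp_rot: [180.0, 0.1, -168.8]
ft_force: [0.1, 1.5, 5.8]
finger_gap: 79.6
grip_force: 3.0
time: 8.6
tool_pos: [521.3, 132.2, 14.5]
tcp_rot: [180.0, 0.1, -168.8]
ft_force: [-0.1, 0.9, 6.8]
finger_gap: 80.3
grip_force: 3.3
```

```bash
python3 -m handwheel '[[0,0,0.001,0],[0,0,0,0],[0,0,0,0]]';python3 -m handwheel '[[0,0,0.001,0],[0,0,0,0],[0,0,0,0]]'
python3 - <<'E'
from h import *
s=r.sense();k=[521.83,125.70,.1923];print(s['tool_pos'],tostage(k,s['tool_pos']),s['ft_force'],s['finger_gap'])
im=r.snapshot("wrist");np.savez("w5.npz",im=im,p=s['tool_pos'],o=s['tcp_rot'])
cv2.imwrite("pics/w5.png",cv2.resize(cv2.cvtColor(im,cv2.COLOR_RGB2BGR),(768,576),interpolation=cv2.INTER_CUBIC))
E
```

```text
time: 8.9
tool_pos: [521.4, 132.1, 13.6]
tcp_rot: [-180.0, 0.1, -168.8]
ft_force: [-0.3, -0.2, 6.5]
finger_gap: 79.9
grip_force: 3.7
time: 9.2
tool_pos: [521.4, 131.9, 12.7]
tcp_rot: [-180.0, 0.1, -168.8]
ft_force: [-1.5, -0.8, 8.3]
finger_gap: 80.2
grip_force: 4.4
[521.40287561 131.91667644  12.68410311] [0.76886125 6.18371681] [-1.53851896 -0.83856917  8.29770205] 80.15957697425893
```

View pics/w5.png

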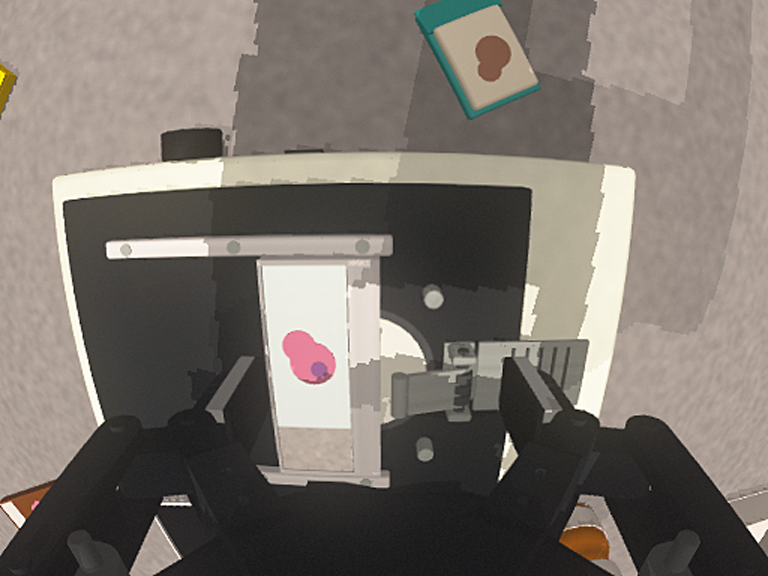

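The plate is nearly level, the nose is raised, and the pushing finger stands clear behind the holder. Next I press to the firm stop.

```bash
python3 -m handwheel '[[0,0,0.001,0],[0,0,0,0],[0,0,0,0]]';python3 -m handwheel '[[0,0,0.0005,0],[0,0,0,0],[0,0,0,0]]'
```

```text
time: 9.55
tool_pos: [521.5, 131.9, 12.3]
tcp_rot: [-180.0, 0.1, -168.8]
ft_force: [-4.1, -1.4, 15.3]
finger_gap: 80.1
grip_force: 7.3
time: 9.85
tool_pos: [521.5, 131.9, 12.2]
tcp_rot: [-180.0, 0.1, -168.8]
ft_force: [-4.8, -2.7, 19.4]
finger_gap: 80.1
grip_force: 9.4
```

```bash
python3 -m handwheel '[[0,0.0015,0,0],[0,0.0015,0,0],[0,0.0015,0,0],[0,0.0015,0,0],[0,0.0015,0,0],[0,0.0015,0,0],[0,0.0015,0,0],[0,0.0015,0,0],[0,0,0,0],[0,0,0,0]]';python3 -m handwheel '[[0,0.001,0,0],[0,0.001,0,0],[0,0,0,0],[0,0,0,0]]'
python3 -c "
from h import *
print(tostage([521.83,125.70,.1923],r.sense()['tool_pos']))"
```

```text
time: 10.85
tool_pos: [520.8, 142.3, 12.3]
tcp_rot: [-179.8, 0.2, -168.9]
ft_force: [1.3, -8.8, 12.7]
finger_gap: 79.9
grip_force: 6.6
time: 11.25
tool_pos: [520.4, 144.3, 12.3]
tcp_rot: [-179.8, 0.2, -168.9]
ft_force: [1.9, -9.9, 12.7]
finger_gap: 80.3
grip_force: 6.6
[ 2.12165274 18.48869298]
```

```bash
python3 -m handwheel '[[0,0.001,0,0],[0,0.001,0,0],[0,0,0,0],[0,0,0,0]]';python3 -m handwheel '[[0,0.001,0,0],[0,0,0,0],[0,0,0,0]]';python3 -m handwheel '[[0,0.001,0,0],[0,0,0,0],[0,0,0,0]]'
```

```text
time: 11.65
tool_pos: [520.0, 146.1, 12.3]
tcp_rot: [-179.8, 0.2, -168.9]
ft_force: [2.4, -10.3, 13.1]
finger_gap: 80.1
grip_force: 6.5
time: 11.95
tool_pos: [519.8, 147.0, 12.3]
tcp_rot: [-179.8, 0.2, -168.9]
ft_force: [0.7, -9.8, 12.9]
finger_gap: 79.9
grip_force: 7.3
time: 12.25
tool_pos: [519.7, 147.2, 12.3]
tcp_rot: [-179.8, 0.2, -168.9]
ft_force: [3.0, -14.7, 13.4]
finger_gap: 80.1
grip_force: 9.7
```

```bash
python3 -m handwheel '[[0,0.0007,0,0],[0,0,0,0],[0,0,0,0]]'
python3 - <<'E'
from h import *
s=r.sense();k=[521.83,125.70,.1923];print(s['tool_pos'],tostage(k,s['tool_pos']),s['ft_force'],s['finger_gap'])
im=r.snapshot("wrist");np.savez("w6.npz",im=im,p=s['tool_pos'],o=s['tcp_rot'])
cv2.imwrite("pics/w6.png",cv2.resize(cv2.cvtColor(im,cv2.COLOR_RGB2BGR),(768,576),interpolation=cv2.INTER_CUBIC))
E
```

```text
time: 12.55
tool_pos: [519.7, 147.3, 12.3]
tcp_rot: [-179.7, 0.2, -168.9]
ft_force: [2.5, -18.0, 14.7]
finger_gap: 79.7
grip_force: 10.5
[519.74056967 147.25959901  12.34706692] [ 2.06948954 21.56152225] [  2.47754885 -17.99750183  14.70573992] 79.7146127707595
```

View pics/w6.png

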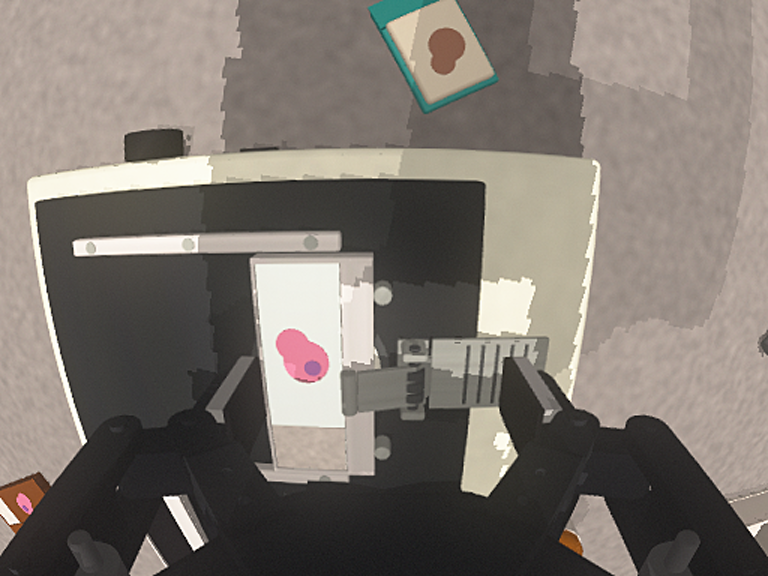

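The holder is home: its leading edge at x=373 touches both pins at (382,295) and (382,448), it is square, and the nose is over its margin. I back the pushing finger off slightly, then raise the hand slowly.

```bash
python3 -m handwheel '[[0,-0.001,0,0],[0,-0.001,0,0],[0,-0.001,0,0],[0,-0.001,0,0],[0,0,0,0],[0,0,0,0]]';python3 -m handwheel '[[0,0,-0.002,0],[0,0,-0.002,0],[0,0,-0.002,0],[0,0,-0.002,0],[0,0,-0.002,0],[0,0,-0.002,0],[0,0,-0.002,0],[0,0,-0.002,0],[0,0,0,0],[0,0,0,0]]';python3 -m handwheel '[[0,0,-0.005,0],[0,0,-0.01,0],[0,0,-0.02,0],[0,0,-0.03,0],[0,0,-0.03,0],[0,0,-0.03,0],[0,0,-0.02,0],[0,0,0,0],[0,0,0,0],[0,0,0,0]]'
python3 - <<'E'
from h import *
s=r.sense();k=[521.83,125.70,.1923]
im=r.snapshot("wrist");np.savez("w7.npz",im=im,p=s['tool_pos'],o=s['tcp_rot'])
cv2.imwrite("pics/w7.png",cv2.resize(cv2.cvtColor(im,cv2.COLOR_RGB2BGR)[60:300,120:420],None,fx=2.5,fy=2.5,interpolation=cv2.INTER_CUBIC))
E
```

```text
time: 13.2
tool_pos: [519.8, 146.9, 12.2]
tcp_rot: [180.0, 0.2, -168.8]
ft_force: [0.5, 0.9, 11.8]
finger_gap: 80.0
grip_force: 6.0
time: 14.2
tool_pos: [517.6, 146.4, 26.1]
tcp_rot: [-180.0, -0.0, -168.8]
ft_force: [-0.1, 0.4, -0.2]
finger_gap: 80.3
grip_force: 0.0
time: 15.2
tool_pos: [517.0, 146.3, 170.0]
tcp_rot: [180.0, -0.1, -168.8]
ft_force: [0.3, 0.7, -0.8]
finger_gap: 80.2
grip_force: 0.0
```

View pics/w7.png

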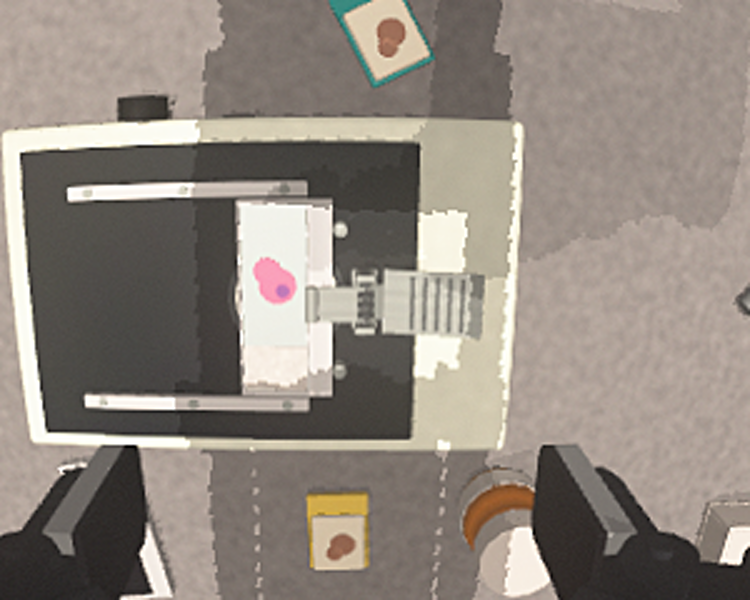

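The holder's leading edge (x=332) is at the pins (340,230 and 338,371) and square. The nose rests on its margin, the hand is clear, and the things beside the stage look undisturbed.

```bash
python3 -c "
from h import *
d=np.load('w7.npz');k=[521.83,125.70,.1923];g=lambda u,v,z:tostage(k,wray(120+u/2.5,60+v/2.5,z,d['p'],d['o'])).round(1)
print(g(332,210,28),g(332,385,28),g(237,210,28),g(340,230,28),g(338,371,28))
print(r.hand_in())"
```

```text
[-36.9  18.2] [34.6 18.3] [-37.  -18.5] [-29.1  21.3] [28.5 20.7]
the job is handed in; nothing more can be done
None
```

The holder is fully home against both stop pins with the clip closed on it and the hand clear; the job was handed in at about 15 s, though the hand-in did not report a verdict.

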